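# Clear the drying cabinet's flap and hold it open at the mark

## Robot

A 6-joint arm with a two-finger parallel gripper is mounted at the origin on the work surface. World frame = base frame: x ahead of the robot, y to its left, z up, the work surface at z = 0. Lengths are in m, angles in rad, forces in N, time in s.
With the tool pointing down it reaches from about 0.2 to 0.875 m from the base axis. Payload 3.4 kg.
Tool frame: the origin (TCP) lies on the centre line of the jaws, within the pads' length; the fingertips stand 17 mm ahead of it and the grasp point (between the pads) lies 2 mm behind it; z points along the fingers, y is the line along which they close (so a half turn about z gives the same grasp; the last joint's range is limited). The gripper opens to 94 mm and grips with 3 to 60 N. Pads are 16 mm wide; open, the fingers measure 119 mm over their backs; the gripper's body (75 mm by 177 mm) begins 78 mm behind the grasp point.
Start: joints at [-1.421, 0.276, 1.505, -0, 1.361, -0.121], TCP at [0.154, -0.554, 0.222] pointing down, gripper open.
Joint ranges: [-2.89, 2.89], [-0.75, 2.08], [0.22, 2.7], [-1.18, 4.32], [0.11, 2.71], [-2.7, 2.7]. Speed limits (rad/s): [2.57, 2.57, 3.14, 3.14, 3.14, 3.14].

## Interface

Orientations are given as [roll, pitch, yaw] about the fixed x, y, z axes, in that order (R = Rz(yaw) Ry(pitch) Rx(roll)).
In Python, from station import arm gives the robot as it stands.
- The arm moves only by the shell command python3 -m pendant 'ROWS' [FORCE]. ROWS is JSON, a list of rows, each a list of 7 numbers: the turn, a rotation vector about the tool's x, y, z in units of 5 degrees (1.0 is 5 degrees), then the shift along the tool's x, y, z in m, then the gripper's target within -1 to 1 (fully open at 1, half-way at 0, shut at -1). A call has 1 to 10 rows; each row shifts and turns the commanded pose from where the row before left it, along the tool's axes as they then stand; what a row does not reach is not made up. A row lasts 1/12 s, in which the tool goes at most 41.7 mm and 7.16 degrees, less where a joint would pass 70% of its speed; a pose out of reach is approached as far as the arm can. A call with a gripper value outside its range is refused whole. The fingers move at their own pace and stop on an object; FORCE is the grip in N (left out, the last holds). Time passes only in rows, so rows that do not move let the fingers close. It gives the time, the measured TCP pose, the force, the opening and the grip force at its end, in the units of the state.
- arm.read_state(): the state, without advancing time (a new reading comes with each control period).
- arm.read_camera(name): name is "side" or "top"; returns a dict with "image" (480x640x3 uint8, blue, green, red), "intrinsics" (3x3 intrinsics, pixels), "distortion" ([k1, k2, p1, p2, k3] as OpenCV has them; the pictures are not rectified), "rvec" (rotation vector, rad) and "tvec" (3), from world to camera coordinates, as OpenCV has them. Camera axes: x right, y down, z forward; pixel columns grow to the right and rows downward; lengths in m; the calibration is good to about 2 mm. A picture is of the moment at which its call begins. There is no depth.
- arm.sign_off(): hands the job in; it is judged then, once.
The state is a dict: "clock": time; "qpos": joint angles; "qd": joint speeds; "tau": joint torques, N m; "tool_pos": TCP position; "tool_rot": TCP orientation; "ft_force": force on the tool from outside, world axes, zero at the start; "wrist_torque": the same for the moment, N m; "gripper_width": opening from 0.0 (shut) to 1.0 (fully open); "grip_force": force on a finger pad.
Only numpy, scipy, OpenCV 4.12 (cv2) and the standard library are available. Lean on these libraries where they do the work, as an engineer would, in place of code of your own. Each camera call takes 0.05 s, during which the arm holds its last target. There are 200 camera calls.

## Task

The bundle of incense sticks left on the glazed top flap of the drying cabinet is in the way: lift it off gently (the sticks crack if squeezed hard or dropped) and lay it flat in the empty wooden tray. Then swing the flap up by its bar handle until it lines up with the clamp set on the quadrant beside it, and keep holding it there while I look at the sticks inside: finish with your grip still on the handle and the flap at that angle, carried by you alone. Do not let the flap drop, do not shift the clamp, and leave the other things where they are.

Things in the scene. Friction and masses are not known exactly. Their poses are not given: they have to be found in the camera images.
- bundle_mid (a point): Centre of the loose bundle of dark incense sticks, 200 mm long (its own y axis) x 46 mm wide (x) x 33 mm high (z), banded with two paper strips, 0.17 to 0.31 kg. It lies flat on the cabinet's flap, roughly parallel to the hinge; the centre is 16.5 mm above the surface it lies on. The sticks crack if the contact on the bundle adds up to more than 90 N (two fingers of 45 N) or if it falls more than 15 mm.
- bundle: The same bundle; origin at the centre of its underside.
- tray: The empty packing tray, hardwood, 290 mm long (x) x 150 mm wide (y) x 34 mm high, open on top, walls and floor 9 mm thick; too heavy to shift. It stands on the table on one side of the cabinet or the other (a bench scale, 50 mm high, stands on the other side). Origin at the centre of its underside, z up.
- cabinet: The drying cabinet: fixed grey steel box 400 mm deep (x) x 320 mm wide (y), deck 132 mm above the table, origin at the centre of its underside; its front (own -x) faces the robot, give or take its yaw. The flap covers the front part of its top; a fan hood (150 mm wide, its top 174 mm above the table) stands behind the hinge, from 88 mm behind the origin to the back, and an outlet with a round cap (top 168 mm) right of it.
- flap (a joint): Angle of the flap in rad: 0 shut (level), growing as the front edge rises, stop at 1.3. The hinge is plain: let go, the flap falls shut.
- flap_hinge (a point): Middle of the flap's hinge line, 50 mm behind the cabinet's origin and 138 mm above the table; the line runs along the cabinet's y. Turning the flap by an angle raises its front edge about this line. The flap is a steel frame with a glass pane, 0.55 kg, 260 mm wide (y), 12 mm thick (upper face 6 mm above the hinge line when shut), reaching from 8 to 242 mm in front of the hinge line.
- flap_bar (a point): Centre of the flap's bar handle: a round steel bar 12 mm thick, 132 mm long, parallel to the hinge, on two posts 120 mm apart. With the flap shut it lies 217 mm in front of the hinge line and 51 mm above it (45 mm above the flap's upper face), and turns with the flap. Its axes are the flap's: x from the front edge to the hinge, y along the hinge. The bar can turn between the fingers that pinch it.
- mark (a joint): Angle in rad at which the clamp on the quadrant is set, on the same scale as that of the flap: the flap lines up with the clamp when both read the same. Stiff; it does not move unless pushed. The quadrant plate rises to 246 mm above the table: carry things over it higher than that.
- mark_screw (a point): Middle of the thumbscrew head (18 mm across) of the small steel clamp on the quadrant, the upright arc plate at the flap's left side (own +y) centred on the hinge line. It lies 125 mm from the hinge line and 165 mm to the left (+y) of the cabinet's middle. The line from the hinge line to it has the angle at which the flap is to be held. Its x axis lies along that line, towards the hinge.
- jar: Bystander: amber glass jar with steel lid, 64 mm across, 85 mm high, on the table; origin under its centre.
- spool: Bystander: spool of twine, 52 mm across, 62 mm high, on the table; origin under its centre.
- brush: Bystander: wooden hand brush lying on the table in front of the cabinet.
- bowl: Bystander: white bowl, 110 mm across, 45 mm high, on the table at the back right.
- holder: Bystander: terracotta stick holder, 72 mm across, 26 mm high, with one upright stick to 180 mm, on the table at the back left.
- scoop: Bystander: spoon-shaped scoop with a wooden handle, 200 mm long, lying on the pan of the bench scale.
Things that resemble listed ones, but are neither listed nor needed, are in the scene too. Of the things that look like the bundle, the larger one is meant.

How it is judged:
On the way, in this order (a step that is already met when the one before it is completed fails the run):
1. the bundle lies flat in the tray, let go (x of bundle_mid in the frame of tray between -0.05 and 0.05 m and y of bundle_mid in the frame of tray between -0.05 and 0.05 m and z of bundle_mid in the frame of tray between 0.015 and 0.036 m and contact force between each of the arm, the fingers and bundle below 0.1 N and linear speed of bundle below 0.03 m/s), for 0.3 s.
2. the flap is held at the clamp's angle (angle between the x axis of flap_bar and the x axis of mark_screw, either way round below 0.07 rad and velocity of joint flap between -0.15 and 0.15 rad/s and contact force between the fingers and flap above 0.5 N and distance between the grasp point and flap_bar below 0.045 m), for 0.5 s.
At the end, for the whole second after the job is handed in: The bundle lies flat, untouched and at rest in the tray, within 50 mm of its middle along and across; the flap is still, within 0.07 rad (4 degrees) of the clamp's angle, carried by the fingers at its bar handle (over 0.5 N, grasp point within 45 mm of the bar) and by nothing else (all of step 1 and all of step 2 and contact force between flap and jar below 0.1 N and contact force between flap and spool below 0.1 N and contact force between flap and brush below 0.1 N and contact force between flap and bowl below 0.1 N and contact force between flap and holder below 0.1 N and contact force between flap and scoop below 0.1 N and contact force between flap and bundle below 0.1 N); the arm keeps its last pose, push and grip.
It fails at once if the bundle is squeezed or knocked with more than 90 N of contact in all, or falls (over 0.6 m/s out of the fingers) (contact force between bundle and anything else above 90 N or (linear speed of bundle above 0.6 m/s and contact force between the fingers and bundle below 0.1 N)).
It fails at once if the flap is raised with the bundle on it (value of joint flap above 0.06 rad and contact force between bundle and flap above 0.1 N).
It fails at once if the flap drops (faster than 2 rad/s) (velocity of joint flap below -2 rad/s).
It fails at once if the clamp is shifted by more than 6 mm (distance of mark_screw from where it was at the start of the episode above 0.006 m).
It fails at once if a bystander is moved by more than 30 mm (distance of any of jar, spool, brush, bowl, holder, scoop from where it was at the start of the episode above 0.03 m).
It also fails if it takes over 61 s, if anything falls off the work surface, if the arm or the gripper's body presses on something with over 40 N, if the wrist force passes 120 N, or if a joint passes its speed limit or range.

## Working session

There is one attempt and no reset: what is moved stays moved. The work goes in short steps, Python scripts to look and compute and a shell command to move; the robot and the scene stay as the last step left them, time stands still between calls to the robot, and variables do not carry over. Pictures are saved under pics/ and viewed, at most 10 in all, crops included, and the job is handed in when it is done.

```bash
mkdir -p pics; ls; python3 - <<'E'
from station import arm
import cv2
for n in("top","side"):
    c=arm.read_camera(n); cv2.imwrite(f"pics/{n}0.png",c["image"]); print(n,c["intrinsics"],c["distortion"],c["rvec"],c["tvec"])
print(arm.read_state())
E
```

```text
pics
top [[467.11551207   0.         309.34401702]
 [  0.         467.11551207 235.66888324]
 [  0.           0.           1.        ]] [-0.03050122  0.          0.          0.          0.        ] [ 2.16449408 -2.12525659  0.1318208 ] [0.00644973 0.50812109 1.00944953]
side [[589.97256788   0.         316.46305089]
 [  0.         589.97256788 230.46723347]
 [  0.           0.           1.        ]] [0.04868347 0.         0.         0.         0.        ] [ 0.49272171 -2.69836099  1.21126372] [0.45627951 0.21955301 1.47326856]
{'clock': 0.1, 'qpos': array([-1.42100869e+00,  2.76518680e-01,  1.50597093e+00, -3.01541121e-05,
        1.36073054e+00, -1.21018837e-01]), 'qd': array([ 0.00080373, -0.00099105, -0.0045172 ,  0.00140133,  0.00191383,
        0.00050543]), 'tau': array([ 2.16674598e-03, -4.05452621e+01, -2.37780136e+01,  7.02744978e-02,
        2.98175623e-02, -5.35921993e-05]), 'tool_pos': array([ 0.15371897, -0.55357357,  0.22171288]), 'tool_rot': array([-3.13997350e+00, -1.67212470e-04,  2.70812647e-01]), 'ft_force': array([-0.05599133,  0.00145209, -0.63562025]), 'wrist_torque': array([ 0.07890672, -0.00343583, -0.00022445]), 'grip_force': 0.0, 'gripper_width': 0.998937141839369}
```

View pics/top0.png

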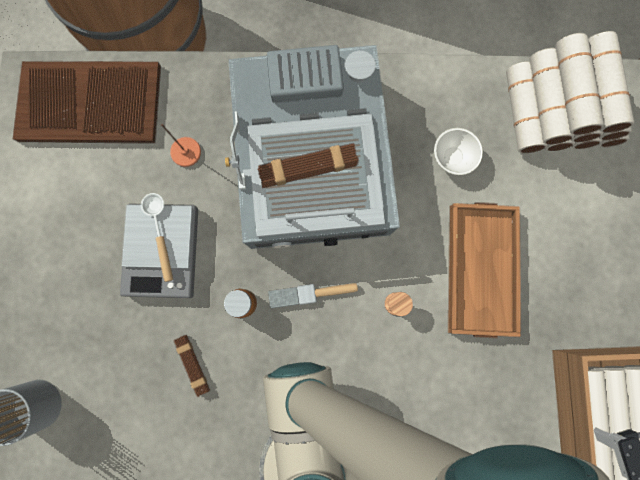

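View pics/side0.png

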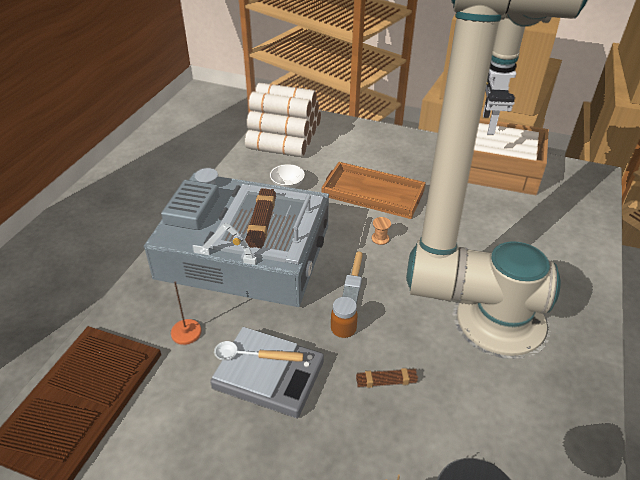

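The top view shows two dark banded bundles: A at (308,165), on the flap, and B at (192,365), on the table and shorter. A fits because it is larger and lies on the flap. The tray is at (486,270), right of the cabinet. The quadrant is at about (237,155), with a brass-coloured spot at (227,162). I'll confirm with enlarged crops.

```bash
python3 - <<'E'
import cv2
t=cv2.imread("pics/top0.png"); s=cv2.imread("pics/side0.png")
cv2.imwrite("pics/tc.png",cv2.resize(t[50:250,215:405],None,fx=3,fy=3,interpolation=cv2.INTER_CUBIC))
cv2.imwrite("pics/sc.png",cv2.resize(s[165:305,145:335],None,fx=4,fy=4,interpolation=cv2.INTER_CUBIC))
E
```

```text
(no output)
```

View pics/tc.png

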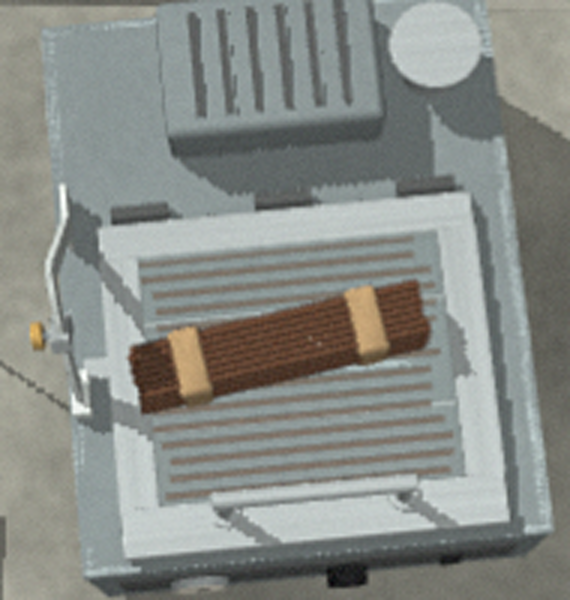

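View pics/sc.png

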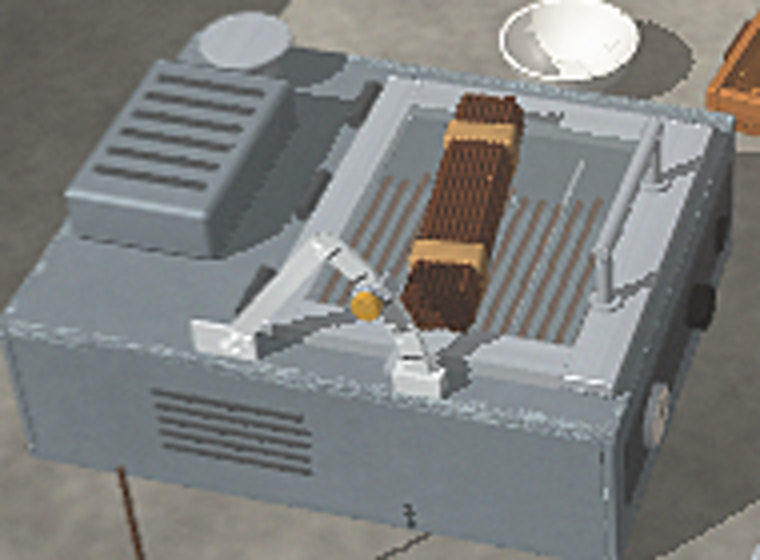

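Crops: bundle A on the flap (centre about (280,347) in the top crop) is the 200 mm one, nearly parallel to the bar. The bar runs (213,500)–(418,482), and the screw head is at (37,336) in the top crop and (367,303) in the side crop.

```bash
cat > h.py <<'E'
import numpy as np,cv2
from scipy.optimize import least_squares,minimize
from scipy.spatial.transform import Rotation as R
from station import arm
def cams(): return {n:arm.read_camera(n) for n in("top","side")}
def proj(c,P): return cv2.projectPoints(np.array(P,float).reshape(-1,3),c["rvec"],c["tvec"],c["intrinsics"],c["distortion"])[0][:,0]
def place(p,P): # p = x,y,yaw
    return np.array(P)@R.from_euler('z',p[2]).as_matrix().T+[p[0],p[1],0]
def boxfit(C,polys,size,z0,p0):
    """silhouette fit of a box (size) with underside at z0"""
    box=np.array([[a*size[0]/2,b*size[1]/2,z0+k*size[2]] for a in(-1,1) for b in(-1,1) for k in(0,1)])
    def cost(p):
        s=0
        for n,pl in polys.items():
            h=cv2.convexHull(proj(C[n],place(p,box)).astype(np.float32)); q=cv2.convexHull(np.array(pl,np.float32))
            i=cv2.intersectConvexConvex(h,q)[0]; s+=1-i/(cv2.contourArea(h)+cv2.contourArea(q)-i)
        return s
    r=minimize(cost,p0,method='Nelder-Mead',options=dict(initial_simplex=np.array(p0)+np.vstack([np.zeros(3),np.diag([.02,.02,.1])]),xatol=1e-4,fatol=1e-5)); return r.x,r.fun
E
cat > m.py <<'E'
from h import *
C=cams()
T=lambda l:np.array(l)/3+[215,50]; S=lambda l:np.array(l)/4+[145,165]
# flap and bar relative to cabinet
K=[(-.05-.008,.130,.144),(-.05-.008,-.130,.144),(-.292,-.130,.144),(-.292,.130,.144),(-.267,.066,.189),(-.267,-.066,.189)]
K=[((x+.1) if 1 else x,y,z) for x,y,z in K] # hinge 50mm BEHIND origin: x=+0.05
tp=T([(98,230),(470,194),(508,522),(127,557),(213,500),(418,482)])
sp=S([(605,390),(720,110),(600,250),(655,120)]); si=[3,2,4,5]
ts=T([(37,336)]);ss=S([(367,303)])
def res(p):
    a=proj(C["top"],place(p,K))-tp; b=proj(C["side"],place(p,[K[i] for i in si]))-sp
    m=[(.05-.125*np.cos(p[3]),.165,.138+.125*np.sin(p[3]))]
    return np.r_[a.ravel(),b.ravel(),(proj(C["top"],place(p,m))-ts).ravel(),(proj(C["side"],place(p,m))-ss).ravel()]
r=least_squares(res,[.6,0,0,.7],loss='soft_l1'); print("cab x y yaw mark",r.x.round(4));print(res(r.x).round(1).reshape(-1,2).tolist())
pb={"top":T([(130,350),(168,333),(345,291),(416,280),(430,322),(428,345),(145,413)]),"side":S([(460,95),(522,98),(515,160),(470,328),(430,328),(403,290),(412,265)])}
print("bundle",boxfit(C,pb,(.046,.2,.033),.144,[r.x[0]-.05,r.x[1],r.x[2]+.1]))
pt={"top":[(452,204),(520,206),(521,336),(449,334)],"side":[(337,164),(425,186),(426,190),(411,216),(322,191),(322,186)]}
for y in(0,1.57): print("tray",boxfit(C,pt,(.29,.15,.034),0,[.45,-.35,y]))
E
python3 m.py
```

```text
cab x y yaw mark [0.695  0.0132 0.1112 0.5909]
[[-0.3, -1.6], [0.5, -1.2], [0.9, 0.3], [-1.4, 0.7], [-0.7, 0.5], [-0.4, 0.1], [1.9, -2.4], [-1.3, 2.7], [-0.0, -0.1], [0.0, -0.1], [0.7, 0.2], [-0.2, -0.2]]
bundle (array([0.63267678, 0.01942291, 0.28387918]), np.float64(0.31058149648543076))
tray (array([ 0.43986243, -0.38180968, -0.0339949 ]), np.float64(0.2291876768062835))
tray (array([ 0.43985457, -0.38185206,  3.10736963]), np.float64(0.2291887449592852))
```

```bash
python3 -m pendant '[[0,0,-1.4,0,0,-0.012,1],[0,0,-1.4,0,0,-0.012,1],[0,0,-1.4,0,0,-0.012,1],[0,0,-1.4,0,0,-0.012,1],[0,0,-1.4,0,0,-0.012,1],[0,0,-1.4,0,0,-0.012,1],[0,0,-1.4,0,0,-0.012,1],[0,0,-1.4,0,0,-0.012,1],[0,0,-1.4,0,0,-0.012,1],[0,0,-1.4,0,0,-0.012,1]]' 25 && python3 -m pendant '[[0,0,-1,0,0,0,1],[0,0,-1,0,0,0,1],[0,0,-1,0,0,0,1],[0,0,-1,0,0,0,1],[0,0,0,0,0,0,1]]'
cat > d.py <<'E'
import sys,numpy as np
from h import *
s=arm.read_state(); M=R.from_euler('xyz',s["tool_rot"]); t=[float(v) for v in sys.argv[1:4]]; y=float(sys.argv[4])
print("shift",(M.inv().apply(np.array(t)-s["tool_pos"])).round(4),"turn",(np.degrees((M.inv()*R.from_euler('xyz',[np.pi,0,y])).as_rotvec())/5).round(3),"at",s["tool_pos"].round(4),s["tool_rot"].round(3),"w",s["gripper_width"].round(3),"g",round(s["grip_force"],1),"F",s["ft_force"].round(1),"t",s["clock"])
E
python3 d.py .633 .019 .3 1.845
```

```text
clock: 1.03
tool_pos: [0.1538, -0.5539, 0.3428]
tool_rot: [-3.141, -0.0, 1.499]
ft_force: [-0.3, 0.2, -0.3]
gripper_width: 0.999
grip_force: 0.0
clock: 1.45
tool_pos: [0.1538, -0.5539, 0.3422]
tool_rot: [3.142, -0.0, 1.843]
ft_force: [0.3, 0.4, 0.1]
gripper_width: 0.999
grip_force: 0.0Traceback (most recent call last):
  File "d.py", line 4, in <module>
    print("shift",(M.inv().apply(np.array(t)-s["tool_pos"])).round(4),"turn",(np.degrees((M.inv()*R.from_euler('xyz',[np.pi,0,y])).as_rotvec())/5).round(3),"at",s["tool_pos"].round(4),s["tool_rot"].round(3),"w",s["gripper_width"].round(3),"g",round(s["grip_force"],1),"F",s["ft_force"].round(1),"t",s["clock"])
                                                                                                                                                                                                                   ^^^^^^^^^^^^^^^^^^^^^^^^
AttributeError: 'float' object has no attribute 'round'
```

```bash
sed -i 's/s\["gripper_width"\].round(3)/round(s["gripper_width"],3)/' d.py; python3 d.py .633 .019 .3 1.845
python3 - <<'E'
from h import *
C=cams()
def draw(im,c,p,sz,z0,col):
    b=[[a*sz[0]/2,d*sz[1]/2,z0+k*sz[2]] for a in(-1,1) for d in(-1,1) for k in(0,1)]
    q=proj(c,place(p,b))
    return [q[i] for i in range(8)]
E8=[(i,j) for i in range(8) for j in range(i) if bin(i^j).count('1')==1]
out=[]
for n,(x0,y0,x1,y1),f in(("top",(215,50,535,345),1.9),("side",(140,160,440,310),2)):
    im=C[n]["image"][y0:y1,x0:x1]; im=cv2.resize(im,None,fx=f,fy=f)
    for p,sz,z0,col in(((.6327,.0194,.284),(.046,.2,.033),.144,(0,255,0)),((.4399,-.3818,-.034),(.29,.15,.034),0,(255,0,0))):
        q=draw(im,C[n],p,sz,z0,col)
        for i,j in E8: cv2.line(im,*[tuple(int(v) for v in (q[k]-[x0,y0])*f) for k in(i,j)],col,1)
    out.append(im)
w=max(o.shape[1] for o in out)
o=np.vstack([np.pad(o,((0,0),(0,w-o.shape[1]),(0,0))) for o in out]); print(o.shape)
o=cv2.resize(o,None,fx=min(1,600/o.shape[0]),fy=min(1,600/o.shape[0])); cv2.imwrite("pics/ov.png",o)
E
```

```text
shift [0.423  0.6156 0.0425] turn [ 0.001 -0.005 -0.024] at [ 0.1538 -0.5539  0.3422] [ 3.142 -0.     1.843] w 0.999 g 0.0 F [0.3 0.4 0.1] t 1.45
(860, 608, 3)
```

View pics/ov.png

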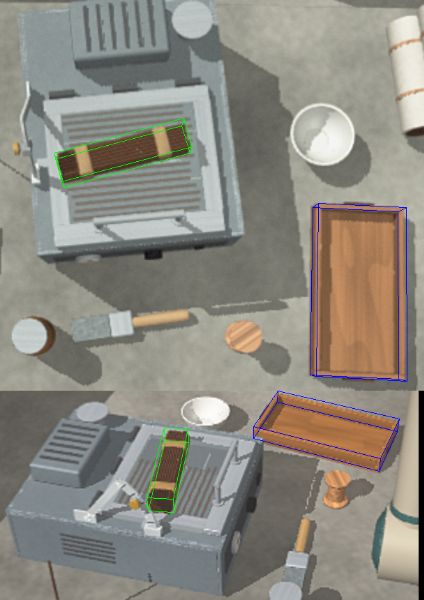

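The overlay shows both fitted boxes (bundle green, tray blue) sitting well on the objects in both views. Next I move over the bundle.

```bash
python3 -m pendant '[[0,0,0,0.021,0.031,0,1],[0,0,0,0.021,0.031,0,1],[0,0,0,0.021,0.031,0,1],[0,0,0,0.021,0.031,0,1],[0,0,0,0.021,0.031,0,1],[0,0,0,0.021,0.031,0,1],[0,0,0,0.021,0.031,0,1],[0,0,0,0.021,0.031,0,1],[0,0,0,0.021,0.031,0,1],[0,0,0,0.021,0.031,0,1]]' >/dev/null&& python3 -m pendant '[[0,0,0,0.021,0.031,0,1],[0,0,0,0.021,0.031,0,1],[0,0,0,0.021,0.031,0,1],[0,0,0,0.021,0.031,0,1],[0,0,0,0.021,0.031,0.008,1],[0,0,0,0.021,0.031,0.008,1],[0,0,0,0.021,0.031,0.008,1],[0,0,0,0.021,0.031,0.008,1],[0,0,0,0.021,0.031,0.008,1],[0,0,0,0,0,0,1]]' >/dev/null; python3 d.py .633 .019 .166 1.84
```

```text
shift [0.0199 0.0219 0.1334] turn [-0.005 -0.05   0.058] at [ 0.6175 -0.0066  0.2993] [-3.141 -0.004  1.845] w 1.0 g 0.0 F [ 1.  0. -1.] t 3.2167
```

```bash
python3 -m pendant '[[0,0,0,0.01,0.011,0.01,1],[0,0,0,0.01,0.011,0.01,1],[0,0,0,0,0,0.02,1],[0,0,0,0,0,0.02,1],[0,0,0,0,0,0.02,1],[0,0,0,0,0,0.01,1],[0,0,0,0,0,0.01,1],[0,0,0,0,0,0,1]]'; python3 d.py .633 .019 .166 1.84
```

```text
clock: 3.88
tool_pos: [0.6293, 0.013, 0.2004]
tool_rot: [-3.138, -0.001, 1.841]
ft_force: [-1.1, -0.6, -0.4]
gripper_width: 0.999
grip_force: 0.0
shift [0.0048 0.0053 0.0344] turn [-0.038 -0.014  0.007] at [0.6293 0.013  0.2004] [-3.138e+00 -1.000e-03  1.841e+00] w 0.999 g 0.0 F [-1.1 -0.6 -0.4] t 3.8833
```

```bash
python3 -m pendant '[[0,0,0,0.004,0.005,0.01,1],[0,0,0,0,0,0.01,1],[0,0,0,0,0,0.01,1],[0,0,0,0,0,0.004,1],[0,0,0,0,0,0,1],[0,0,0,0,0,0,1]]' >/dev/null; python3 d.py .633 .019 .166 1.84
```

```text
shift [ 0.001  -0.0009  0.0022] turn [-0.005 -0.     0.018] at [0.6341 0.0183 0.1682] [-3.141 -0.     1.842] w 0.998 g 0.0 F [-0.   0.2  0.1] t 4.3833
```

```bash
python3 -m pendant '[[0,0,0,0,0,0.001,0.5],[0,0,0,0,0,0,0.3],[0,0,0,0,0,0,0.15],[0,0,0,0,0,0,0.05],[0,0,0,0,0,0,0],[0,0,0,0,0,0,-0.1],[0,0,0,0,0,0,-0.3],[0,0,0,0,0,0,-0.3],[0,0,0,0,0,0,-0.5],[0,0,0,0,0,0,-0.5]]' 25; python3 -m pendant '[[0,0,0,0,0,0,-1],[0,0,0,0,0,0,-1],[0,0,0,0,0,0,-1],[0,0,0,0,0,-0.003,-1],[0,0,0,0,0,-0.005,-1],[0,0,0,0,0,-0.01,-1],[0,0,0,0,0,-0.012,-1],[0,0,0,0,0,0,-1]]'
```

```text
clock: 5.22
tool_pos: [0.6343, 0.0183, 0.1675]
tool_rot: [3.141, 0.0, 1.842]
ft_force: [0.3, -0.5, -0.1]
gripper_width: 0.487
grip_force: 24.9
clock: 5.88
tool_pos: [0.6358, 0.0182, 0.2005]
tool_rot: [3.137, 0.002, 1.842]
ft_force: [1.1, 0.1, -2.0]
gripper_width: 0.489
grip_force: 24.9
```

```bash
python3 -m pendant '[[0,0,0,0,0,-0.02,-1],[0,0,0,0,0,-0.025,-1],[0,0,0,0,0,-0.025,-1],[0,0,1,0,0,-0.02,-1],[0,0,1.2,0,0,-0.01,-1],[0,0,1.2,0,0,0,-1],[0,0,1.2,0,0,0,-1],[0,0,1.2,0,0,0,-1],[0,0,1.2,0,0,0,-1],[0,0,1.2,0,0,0,-1]]'>/dev/null;python3 -m pendant '[[0,0,1.2,0,0,0,-1],[0,0,1.2,0,0,0,-1],[0,0,1.2,0,0,0,-1],[0,0,1.2,0,0,0,-1],[0,0,1.2,0,0,0,-1],[0,0,1.2,0,0,0,-1],[0,0,1.2,0,0,0,-1],[0,0,1.2,0,0,0,-1],[0,0,1.2,0,0,0,-1],[0,0,1.2,0,0,0,-1]]'>/dev/null;python3 -m pendant '[[0,0,1.2,0,0,0,-1],[0,0,0.2,0,0,0,-1],[0,0,0,0,0,0,-1]]'>/dev/null;python3 d.py .44 -.382 .2 -0.034
```

```text
shift [-0.1773  0.408   0.0975] turn [ 0.001  0.001 -0.088] at [0.6341 0.0183 0.2974] [ 3.142  0.    -0.042] w 0.487 g 24.9 F [ 0.4 -0.2 -1.4] t 7.8
```

```bash
python3 -m pendant '[[0,0,0,-0.006,0.013,0,-1],[0,0,0,-0.01,0.023,0,-1],[0,0,0,-0.011,0.026,0,-1],[0,0,0,-0.011,0.026,0,-1],[0,0,0,-0.011,0.026,0,-1],[0,0,0,-0.011,0.026,0,-1],[0,0,0,-0.011,0.026,0,-1],[0,0,0,-0.011,0.026,0,-1],[0,0,0,-0.011,0.026,0,-1],[0,0,0,-0.011,0.026,0,-1]]'>/dev/null;python3 -m pendant '[[0,0,0,-0.011,0.026,0,-1],[0,0,0,-0.011,0.026,0,-1],[0,0,0,-0.011,0.026,0.01,-1],[0,0,0,-0.011,0.026,0.02,-1],[0,0,0,-0.011,0.026,0.02,-1],[0,0,0,-0.011,0.024,0.02,-1],[0,0,0,-0.01,0.01,0.02,-1],[0,0,0,0,0,0.01,-1],[0,0,0,0,0,0,-1],[0,0,0,0,0,0,-1]]'>/dev/null;python3 d.py .44 -.382 .034 -0.034
python3 - <<'E'
from h import *
C=cams()
o=np.vstack([cv2.resize(C["top"]["image"][180:360,400:560],None,fx=1.6,fy=1.6),cv2.resize(C["side"]["image"][110:260,300:460],None,fx=1.6,fy=1.6)]);cv2.imwrite("pics/p1.png",o)
E
```

```text
shift [0.0035 0.0009 0.1636] turn [-0.009  0.001 -0.103] at [ 0.4365 -0.3811  0.1976] [-3.141  0.    -0.043] w 0.489 g 24.9 F [ 0.1 -0.  -0.7] t 9.4667
```

View pics/p1.png

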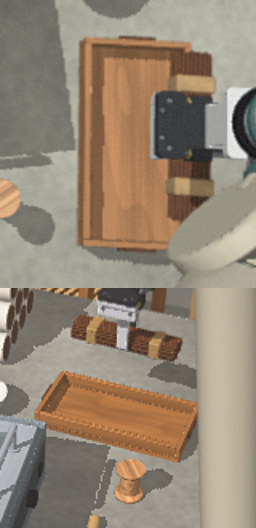

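The bundle is held parallel to the tray's long side and the alignment is good. Now I lower it.

```bash
python3 -m pendant '[[0,0,-0.1,0.003,0.001,0.02,-1],[0,0,0,0,0,0.025,-1],[0,0,0,0,0,0.025,-1],[0,0,0,0,0,0.025,-1],[0,0,0,0,0,0.025,-1],[0,0,0,0,0,0.02,-1],[0,0,0,0,0,0.012,-1],[0,0,0,0,0,0.006,-1],[0,0,0,0,0,0,-1],[0,0,0,0,0,0,-1]]'; python3 d.py .44 -.382 .0325 -0.034
```

```text
clock: 10.4
tool_pos: [0.4408, -0.383, 0.0406]
tool_rot: [3.14, -0.002, -0.034]
ft_force: [-0.3, -0.2, -1.7]
gripper_width: 0.49
grip_force: 24.9
shift [-0.0009 -0.001   0.0081] turn [ 0.019 -0.018  0.006] at [ 0.4408 -0.383   0.0406] [ 3.14e+00 -2.00e-03 -3.40e-02] w 0.49 g 24.9 F [-0.3 -0.2 -1.7] t 10.4
```

```bash
python3 -m pendant '[[0,0,0,0,0,0.001,-1],[0,0,0,0,0,0.001,-1],[0,0,0,0,0,0,-1],[0,0,0,0,0,0,-1]]'
```

```text
clock: 10.73
tool_pos: [0.4399, -0.3829, 0.0381]
tool_rot: [3.141, -0.001, -0.035]
ft_force: [0.4, 0.1, -2.4]
gripper_width: 0.489
grip_force: 24.9
```

```bash
for i in 1 2 3; do python3 -m pendant '[[0,0,0,0,0,0.001,-1],[0,0,0,0,0,0.001,-1],[0,0,0,0,0,0,-1],[0,0,0,0,0,0,-1],[0,0,0,0,0,0,-1]]' | grep -E "pos|ft"; done
```

```text
tool_pos: [0.4396, -0.3826, 0.0354]
ft_force: [0.1, -0.6, -2.2]
tool_pos: [0.4396, -0.3827, 0.0334]
ft_force: [-0.2, -0.3, -2.1]
tool_pos: [0.4398, -0.3828, 0.0325]
ft_force: [-0.1, 1.6, 5.3]
```

Touchdown at 32.5 mm, as expected. Release and retreat.

```bash
python3 -m pendant '[[0,0,0,0,0,0,0.1],[0,0,0,0,0,0,0.3],[0,0,0,0,0,0,0.5],[0,0,0,0,0,0,0.5],[0,0,0,0,0,0,0.5],[0,0,0,0,0,-0.01,0.5],[0,0,0,0,0,-0.02,0.5],[0,0,0,0,0,-0.03,0.5],[0,0,0,0,0,-0.03,0.5],[0,0,0,0,0,-0.03,0.5]]'
python3 -m pendant '[[0,0,-1.3,0,0,-0.03,0.3],[0,0,-1.3,0,0,-0.03,0],[0,0,-1.3,0,0,-0.03,0],[0,0,-1.3,0,0,-0.03,0],[0,0,-1.3,0,0,0,0],[0,0,-1.3,0,0,0,0],[0,0,-1.3,0,0,0,0],[0,0,-1.3,0,0,0,0],[0,0,-1.3,0,0,0,0],[0,0,-1.3,0,0,0,0]]' >/dev/null
python3 -m pendant '[[0,0,-1.3,0,0,0,0],[0,0,-1.3,0,0,0,0],[0,0,-1.3,0,0,0,0],[0,0,-1.3,0,0,0,0],[0,0,-1.3,0,0,0,0],[0,0,0,0,0,0,0]]' >/dev/null;python3 d.py .529 -.005 .3 1.682
python3 - <<'E'
from h import *
C=cams()
o=np.hstack([cv2.resize(C["top"]["image"][180:360,400:560],(356,400)),cv2.resize(C["side"]["image"][110:260,300:460],(427,400))]);cv2.imwrite("pics/p2.png",o)
E
```

```text
clock: 12.82
tool_pos: [0.4395, -0.3825, 0.1533]
tool_rot: [-3.142, 0.0, -0.035]
ft_force: [-0.2, -0.2, -0.5]
gripper_width: 0.749
grip_force: 0.0
shift [ 0.3669  0.126  -0.028 ] turn [ 0.003  0.006 -0.151] at [ 0.4395 -0.3825  0.2722] [3.141e+00 1.000e-03 1.669e+00] w 0.503 g 0.0 F [-0.7  0.6 -0.2] t 14.15
```

View pics/p2.png

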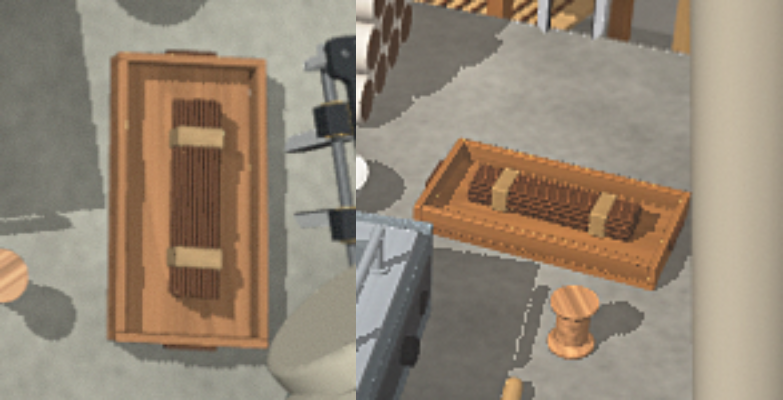

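The bundle lies flat and nearly centred in the tray. On to the bar.

```bash
python3 -m pendant '[[0,0,-0.15,0.03,0.01,0,0],[0,0,0,0.03,0.01,0,0],[0,0,0,0.03,0.01,0,0],[0,0,0,0.03,0.01,0,0],[0,0,0,0.03,0.01,0,0],[0,0,0,0.03,0.01,0,0],[0,0,0,0.03,0.01,0,0],[0,0,0,0.03,0.01,0,0],[0,0,0,0.03,0.01,0,0],[0,0,0,0.03,0.01,0,0]]'>/dev/null;python3 -m pendant '[[0,0,0,0.03,0.01,0,0],[0,0,0,0.03,0.01,0,0],[0,0,0,0.007,0.006,0,0],[0,0,0,0,0,0,0],[0,0,0,0,0,0,0],[0,0,0,0,0,0,0]]'>/dev/null;python3 d.py .529 -.005 .187 1.682
```

```text
shift [0.0002 0.004  0.0844] turn [-0.006  0.013 -0.04 ] at [ 0.5251 -0.0055  0.2714] [-3.141e+00  1.000e-03  1.679e+00] w 0.503 g 0.0 F [-0.4 -0.5  0.1] t 15.5833
```

```bash
python3 -m pendant '[[0,0,0,0,0.004,0.01,0],[0,0,0,0,0,0.02,0],[0,0,0,0,0,0.02,0],[0,0,0,0,0,0.02,0],[0,0,0,0,0,0.01,0],[0,0,0,0,0,0.004,0],[0,0,0,0,0,0,0],[0,0,0,0,0,0,0]]' 40;python3 d.py .529 -.005 .187 1.682
python3 - <<'E'
from h import *
C=cams()
o=np.hstack([cv2.resize(C["top"]["image"][130:260,220:400],(390,281)),cv2.resize(C["side"]["image"][170:300,190:340],(390,338))[:281]]);cv2.imwrite("pics/p3.png",o)
E
```

```text
clock: 16.25
tool_pos: [0.5297, -0.0043, 0.1879]
tool_rot: [3.141, 0.0, 1.679]
ft_force: [0.3, -1.2, 0.8]
gripper_width: 0.502
grip_force: 0.0
shift [-0.0006 -0.0008  0.0009] turn [ 0.01   0.004 -0.03 ] at [ 0.5297 -0.0043  0.1879] [3.141 0.    1.679] w 0.502 g 0.0 F [ 0.3 -1.2  0.8] t 16.25
```

View pics/p3.png

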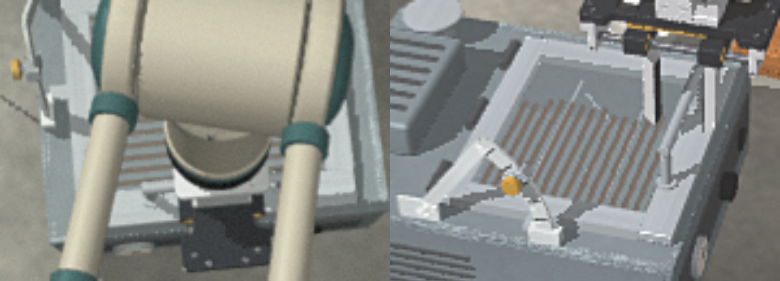

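The side view shows the fingers on either side of the bar (fingers at about (655,90) and (712,100), bar between). Close.

```bash
python3 -m pendant '[[0,0,0,0,0,0,-0.4],[0,0,0,0,0,0,-0.6],[0,0,0,0,0,0,-0.7],[0,0,0,0,0,0,-1],[0,0,0,0,0,0,-1],[0,0,0,0,0,0,-1],[0,0,0,0,0,0,-1],[0,0,0,0,0,0,-1],[0,0,0,0,0,0,-1],[0,0,0,0,0,0,-1]]' 40
python3 - <<'E'
import numpy as np
a0=np.arctan2(.051,.217);r=np.hypot(.051,.217)
for t in np.arange(0,.66,.05): print(round(t,2),"dy",round((r*np.cos(a0)-r*np.cos(a0+t))*1e3,1),"up",round((r*np.sin(a0+t)-r*np.sin(a0))*1e3,1))
E
python3 d.py .529 -.005 .187 1.682
```

```text
clock: 17.18
tool_pos: [0.5301, -0.0036, 0.1876]
tool_rot: [3.14, 0.0, 1.68]
ft_force: [4.0, 1.8, -1.5]
gripper_width: 0.117
grip_force: 40.0
0.0 dy 0.0 up 0.0
0.05 dy 2.8 up 10.8
0.1 dy 6.2 up 21.4
0.15 dy 10.1 up 31.9
0.2 dy 14.5 up 42.1
0.25 dy 19.4 up 52.1
0.3 dy 24.8 up 61.9
0.35 dy 30.6 up 71.3
0.4 dy 37.0 up 80.5
0.45 dy 43.8 up 89.3
0.5 dy 51.0 up 97.8
0.55 dy 58.7 up 105.9
0.6 dy 66.7 up 113.6
0.65 dy 75.1 up 120.9
shift [-0.0012 -0.0013  0.0006] turn [ 0.022  0.    -0.022] at [ 0.5301 -0.0036  0.1876] [3.14 0.   1.68] w 0.117 g 40.0 F [ 4.   1.8 -1.5] t 17.1833
```

```bash
python3 -m pendant '[[0,0,0,0,0.001,-0.005,-1],[0,0,0,0,0.002,-0.006,-1],[0,0,0,0,0.003,-0.011,-1],[0,0,0,0,0.004,-0.010,-1],[0,0,0,0,0.0045,-0.010,-1],[0,0,0,0,0.005,-0.010,-1],[0,0,0,0,0.0055,-0.010,-1],[0,0,0,0,0,0,-1],[0,0,0,0,0,0,-1]]' ;python3 d.py .529 -.005 .187 1.682
```

```text
clock: 17.93
tool_pos: [0.5533, -0.0009, 0.2485]
tool_rot: [-3.139, -0.0, 1.68]
ft_force: [1.4, 1.1, -5.2]
gripper_width: 0.118
grip_force: 40.0
shift [-0.0014 -0.0245  0.0616] turn [-0.025 -0.004 -0.02 ] at [ 0.5533 -0.0009  0.2485] [-3.139 -0.     1.68 ] w 0.118 g 40.0 F [ 1.4  1.1 -5.2] t 17.9333
```

```bash
python3 -m pendant '[[0,0,0,0,0.006,-0.0095,-1],[0,0,0,0,0.0065,-0.009,-1],[0,0,0,0,0.007,-0.009,-1],[0,0,0,0,0.007,-0.0085,-1],[0,0,0,0,0.0075,-0.008,-1],[0,0,0,0,0.006,-0.006,-1],[0,0,0,0,0,0,-1],[0,0,0,0,0,0,-1],[0,0,0,0,0,0,-1],[0,0,0,0,0,0,-1]]' ;python3 d.py .529 -.005 .187 1.682
cat > e.py <<'E'
from h import *
s=arm.read_state(); M=R.from_euler('xyz',s["tool_rot"]); g=s["tool_pos"]-.002*M.as_matrix()[:,2]
cx,cy,yaw=.695,.0132,.1112; u=np.array([np.cos(yaw),np.sin(yaw)])
d=.05-(g[:2]-[cx,cy])@u; z=g[2]-.138
print("theta",np.arctan2(z,d)-np.arctan2(.051,.217),"r",np.hypot(z,d),"(.2229)")
C=cams()
np.save("pics/x.npy",0)
o=np.hstack([cv2.resize(C["top"]["image"][50:250,215:405],(380,400)),cv2.resize(C["side"]["image"][130:300,150:330],(420,397))[:400]] if 0 else [cv2.resize(C["side"]["image"][130:300,150:340],(671,600))]);cv2.imwrite("pics/p4.png",o)
E
python3 e.py
```

```text
clock: 18.77
tool_pos: [0.5903, 0.0034, 0.2981]
tool_rot: [-3.134, -0.001, 1.68]
ft_force: [-4.9, 0.8, -1.3]
gripper_width: 0.116
grip_force: 40.0
shift [-0.0017 -0.061   0.1116] turn [-0.086 -0.009 -0.021] at [0.5903 0.0034 0.2981] [-3.134e+00 -1.000e-03  1.680e+00] w 0.116 g 40.0 F [-4.9  0.8 -1.3] t 18.7667
theta 0.5765898141353477 r 0.22441183357789316 (.2229)
```

View pics/p4.png

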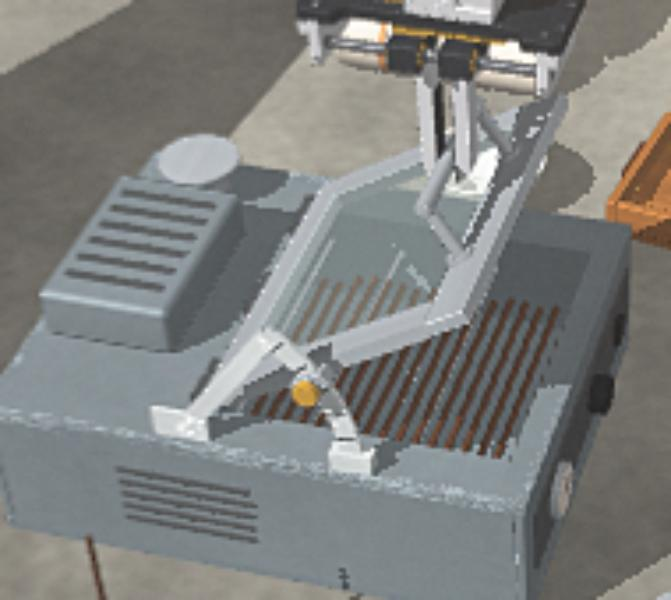

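```bash
python3 - <<'E'
from h import *
C=cams(); p=[.695,.0132,.1112]
for t in(.53,.56,.59,.62):
    q=[]
    for x,y,z in((.242,.13,-.006),(.242,.13,.006),(.242,-.13,.006),(.217,.066,.051)):
        q.append((.05-(x*np.cos(t)-z*np.sin(t)),y,.138+x*np.sin(t)+z*np.cos(t)))
    print(t,((proj(C["side"],place(p,q))-[150,130])*3.53).round(0).tolist())
E
```

```text
0.53 [[475.0, 329.0], [466.0, 315.0], [567.0, 93.0], [428.0, 214.0]]
0.56 [[469.0, 321.0], [459.0, 307.0], [562.0, 85.0], [421.0, 207.0]]
0.59 [[463.0, 313.0], [453.0, 299.0], [557.0, 77.0], [413.0, 200.0]]
0.62 [[457.0, 304.0], [446.0, 291.0], [551.0, 70.0], [406.0, 194.0]]
```

```bash
python3 -m pendant '[[0,0,0,0,0.001,-0.001,-1],[0,0,0,0,0.0015,-0.0015,-1],[0,0,0,0,0,0,-1],[0,0,0,0,0,0,-1],[0,0,0,0,0,0,-1],[0,0,0,0,0,0,-1],[0,0,0,0,0,0,-1],[0,0,0,0,0,0,-1],[0,0,0,0,0,0,-1],[0,0,0,0,0,0,-1]]'; python3 e.py; python3 -c "
from station import arm
print(arm.sign_off())"
```

```text
clock: 19.8
tool_pos: [0.5931, 0.0037, 0.3011]
tool_rot: [-3.135, -0.001, 1.68]
ft_force: [-5.7, 1.6, 0.6]
gripper_width: 0.111
grip_force: 40.0
theta 0.5946695120038364 r 0.22461826471598628 (.2229)
the job is handed in; nothing more can be done
None
```

I laid the bundle flat in the tray, and I am holding the flap by its bar at about 0.59 rad, in line with the clamp's estimated 0.59 rad; the job is handed in at about 20 s, but no verdict came back.

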